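Index the lens carousel one station and open the purge cock

ROBOT

A 7-joint arm with a two-finger parallel gripper is mounted at the origin on the work surface. World frame = base frame: x ahead of the robot, y to its left, z up, the work surface at z = 0. Lengths are in mm, angles in rad, forces in N, time in s.
With the tool pointing down it reaches from about 425 to 925 mm from the base axis. Payload 6.8 kg.
Tool frame: the origin (TCP) lies midway between the tips of the shut fingers; the grasp point (between the pads) lies 19 mm behind it (ctrl.grip_depth is the z of the grasp point in the tool frame, in mm); z points along the fingers, y is the direction in which the jaws open and shut (so a half turn about z gives the same grasp; the last joint's range is limited). The gripper opens to 85 mm and grips with 20 to 120 N. Pads are 22 mm wide; open, the fingers measure 114 mm over their backs; the gripper's body (76 mm by 85 mm) begins 54 mm behind the grasp point. The pads swing forward as they close: fully open they stand 13 mm farther back than shut.
Start: joints at [-1.444, 0.477, 0.022, 1.555, -0.011, 1.109, -0.083], TCP at [157.032, 656.498, 192.308] pointing down, gripper open.
Joint ranges: [-2.96, 2.96], [-0.34, 2.1], [-1.41, 1.46], [0.24, 2.44], [-1.37, 4.51], [0.17, 1.92], [-2.96, 2.96]. Speed limits (rad/s): [2.39, 2.39, 3.14, 3.14, 3.14, 3.14, 3.14].

INTERFACE

Orientations are given as a unit quaternion [x, y, z, w].
In Python, from station import ctrl, cams, order gives the robot as it stands. Calls block until the motion is done:
- ctrl.movep(position, orientation): joint-space move of the TCP to a pose.
- ctrl.line_to(position, feed=150, frame=None, stop_force=None): straight line of the TCP; frame=None keeps the orientation; feed is the mean speed in mm/s. With stop_force (N) it stops when the force on the tool has changed by that much, and returns True; else False.
- ctrl.set_joints(angles): joint-space move.
- ctrl.open_jaws() and ctrl.clamp(strength=None): open the fingers fully, or close them until they stop; strength is the grip in N (None keeps the last).
- ctrl.sleep(seconds).
- ctrl.inverse_kinematics(position, orientation): joint angles nearest the present ones, or None.
- cams.get_image(name): name is "scene" or "top" or "wrist"; returns (picture, depth): 420x560x3 uint8, red, green, blue; 420x560 float32, mm along the optical axis (not along the pixel's ray), 0 where there is no reading.
- cams.camera_model(name): a dict with "vfov" (degrees; the focal length in pixels is half the picture's height over the tangent of half this angle, whatever the lens; pixels are square), "cx", "cy" (the principal point, pixels), "rvec" (rotation vector, rad) and "tvec" (3), from world to camera coordinates, as OpenCV has them. Camera axes: x right, y down, z forward; pixel columns grow to the right and rows downward; lengths in mm; the calibration is good to about 2 mm. The wrist camera is an equidistant fisheye: a pixel r from the principal point sees the ray r / f radians off the axis. A picture is of the moment at which its call begins: read the wrist's pose just before it. camera_model takes no time and is no camera call; for the wrist camera it gives the pose at the moment of the call.
A pose or a line that the arm cannot do raises ctrl.PlanningError and nothing moves.
- order.close_job(): hands the job in, once; it reports no verdict.
Readings, each from a call of its own:
- ctrl.current_time_s(): time.
- ctrl.current_joint_pos(): joint angles.
- ctrl.current_dq(): joint speeds.
- ctrl.current_joint_torque(): joint torques, N m.
- ctrl.current_ee_pos(): TCP position.
- ctrl.current_orientation(): TCP orientation.
- ctrl.current_contact_force(): force on the tool from outside, world axes, zero at the start.
- ctrl.current_wrist_torque(): the same for the moment, N m.
- ctrl.current_grip_width(): finger opening in mm.
Only numpy, scipy, OpenCV 4.12 (cv2) and the standard library are available. Lean on these libraries where they do the work, as an engineer would, in place of code of your own. Each camera call takes 0.05 s, during which the arm holds its last target.

TASK

Turn the lens carousel under the clear cover exactly one station anticlockwise (seen from above), so that it clicks home in the next detent and the next lens lies under the purge nozzle. Only then open the purge gas cock fully, its handle in line with the pipe and against its stop. Do not bump the clear cover, and leave the mirror mount and the lens case where they are.

Things in the scene. Friction and masses are not known exactly. Their poses are not given: they have to be found in the camera images.
- carousel_base: Fixed aluminium base of the lens carousel. Origin on the carousel's vertical axis at bench height; its -x axis points to the open near side, roughly to the robot (turned up to 17 deg). On it turns a black disc, 200 mm diameter, top at z = 50 mm, carrying six flat lens holders (40 mm diameter, up to z = 65 mm, centred 55 mm from the axis) and six upright push pins.
- pin (a point): Top centre of one of six alike steel push pins on the disc (12 mm diameter, from z = 50 to 100 mm, 60 deg apart on a circle of 85 mm radius). At the start this one is at (-74, +42) mm in the frame of carousel_base and the next pin anticlockwise at (-74, -42) mm; pushing this pin along -y to there turns the disc one station.
- carousel (a joint): Turn of the disc in rad, positive anticlockwise from above. It starts in the detent at 0, give or take 0.04; detents lie every 1.047 rad (60 deg). About 0.25 Nm (3 N at a pin) takes it over the crest halfway between detents; past the crest it pulls itself on and settles within about 0.04 rad of the next detent once let go.
- cover: Fixed clear acrylic cover over the whole carousel, aluminium strip on its near edge. Origin and axes as carousel_base: x from -90 to +130, y from -140 to +140, underside z = 185, top 199 mm. The near side is open. As its near edge is above the pins, a gripper pointing straight down does not fit; one leaning back to the robot by 30 to 40 deg does.
- nozzle (a point): Mouth of the brass purge nozzle that hangs from the cover, 115 mm above the bench, over the far lens. The cover's four posts (16 mm diameter, feet 32 mm) stand at x = 20 and 118, y = -128 and +128 mm in the frame of carousel_base.
- purge_line: Fixed steel pipe bridge with a brass cock in its middle, left or right of the carousel. Origin at bench height under the cock's vertical stem. The pipe (20 mm diameter) runs along this body's y axis, 170 mm between its two risers, top at 95 mm (elbows 98 mm); the cock's body is 36 x 44 mm, top at 103 mm. The handle swings above it.
- cock (a joint): Turn of the cock's handle in rad, positive anticlockwise from above. 0: shut, handle crosswise to the pipe, along -x of purge_line. 1.571: fully open, handle along the pipe, along -y of purge_line. Hard stops at both. It starts shut or up to 0.2 rad off the shut stop and stays where it is left; friction about 0.12 Nm.
- cock_tip (a point): Outer end of the cock's black bar handle, 110 mm from the stem axis, 140 mm above the bench, at mid height of the bar. The bar is 18 mm wide and stands from z = 130 to 150 mm; a round hub of 28 mm diameter at the stem, with a cap up to 155 mm.
- laser_head: Bystander, fixed: aluminium box on a dark plate, 165 x 100 x 68 mm, on the other side of the carousel from the purge line. Origin: centre of its underside.
- mirror_mount: Bystander, loose: upright black mirror mount on a post and foot, foot 75 x 45 mm, 142 mm high. Origin: centre of its underside.
- lens_case: Bystander, loose: flat closed grey case, 100 x 140 x 35 mm. Origin: centre of its underside.

How it is judged:
By the outcome, as a careful person would: the job done as asked, in the order asked, and still so for the second after the job is handed in, with the robot touching nothing.
It also fails if it takes over 51 s, if anything falls off the work surface, if the arm or the gripper's body presses on something with over 40 N, if the wrist force passes 120 N, or if a joint passes its speed limit or range.

## Working session

There is one attempt and no reset: what is moved stays moved. The work goes in short steps, each a Python script; the robot and the scene stay as the last script left them, time stands still between calls to the robot, and variables do not carry over. Pictures are saved under pics/ and viewed, and the job is handed in when it is done.

```bash
ls; mkdir -p pics
python3 - <<'E'
from station import ctrl,cams,order
import cv2,numpy as np
print(ctrl.current_time_s())
for n in ["scene","top","wrist"]:
    im,d=cams.get_image(n); np.savez(f"{n}0.npz",im=im,d=d,**{k:np.array(v) for k,v in cams.camera_model(n).items()})
    cv2.imwrite(f"pics/{n}0.png",im[:,:,::-1]); print(n,cams.camera_model(n))
print(ctrl.current_time_s(), ctrl.current_orientation())
E
```

```text
pics
0.0
scene {'vfov': 53.043403563907276, 'cx': 273.85778667771865, 'cy': 207.66603390091444, 'rvec': array([ 0.92598744,  2.86571814, -0.43000771]), 'tvec': array([ 477.31589642, -332.53569277, 1230.97133635])}
top {'vfov': 45.44481899990573, 'cx': 285.83301517264437, 'cy': 206.55838928902392, 'rvec': array([ 2.11967598, -2.10988221,  0.21503799]), 'tvec': array([  19.20628394,  612.79664796, 1280.872127  ])}
wrist {'vfov': 65.70646984690485, 'cx': 281.57914150064255, 'cy': 206.7368581092961, 'rvec': array([-2.27014251, -1.7908853 , -0.26934388]), 'tvec': array([-673.36701348,  -37.42714243,  380.02702611])}
0.15 [ 1.17132387e-01  9.93116062e-01 -7.00218727e-04 -2.46959054e-05]
```

View pics/scene0.png

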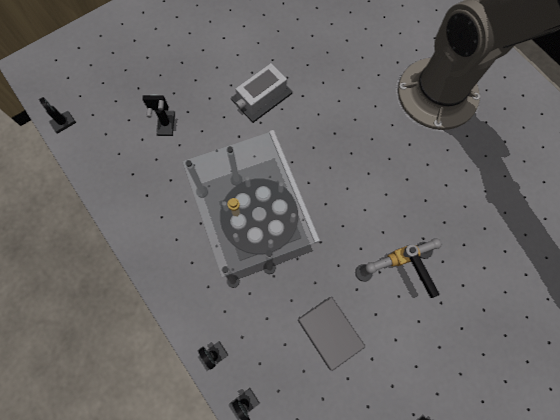

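View pics/top0.png

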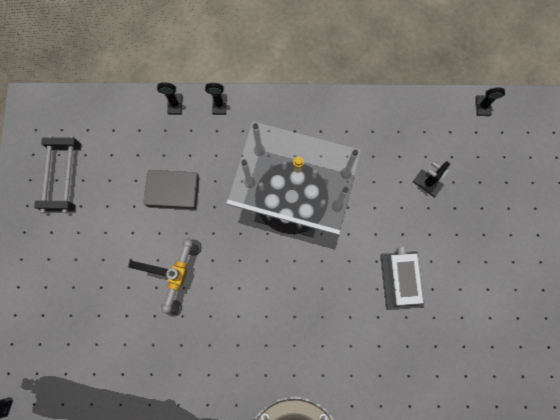

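View pics/wrist0.png

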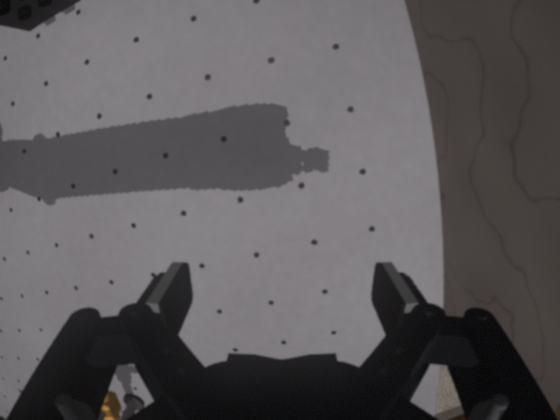

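The top view shows the carousel at about (292,197) under the cover, its near strip running (228,203)-(340,232). The cock is at (175,273) with its handle pointing left to (130,264), and the nozzle is at (299,162). I'll zoom in to get exact points.

```bash
cat > h.py <<'E'
import numpy as np,cv2
def load(n): return np.load(n+".npz")
def cam(c):
    R=cv2.Rodrigues(c['rvec'])[0]; t=np.array(c['tvec']).ravel(); f=210/np.tan(np.radians(float(c['vfov'])/2)); return R,t,f
def ray(c,u,v,fish=False):
    R,t,f=cam(c); x=(u-float(c['cx']))/f; y=(v-float(c['cy']))/f
    if fish:
        r=np.hypot(x,y); s=np.sin(r)/max(r,1e-9); d=np.array([x*s,y*s,np.cos(r)])
    else: d=np.array([x,y,1.])
    return -R.T@t, R.T@d
def onz(c,u,v,z,fish=False):
    o,d=ray(c,u,v,fish); return o+d*(z-o[2])/d[2]
def tri(*a):
    A=np.zeros((3,3));b=np.zeros(3)
    for o,d in a:
        d=d/np.linalg.norm(d);P=np.eye(3)-np.outer(d,d);A+=P;b+=P@o
    p=np.linalg.solve(A,b); return p,[np.linalg.norm((np.eye(3)-np.outer(d,d)/(d@d))@(p-o)) for o,d in a]
def proj(c,p):
    R,t,f=cam(c); q=R@np.asarray(p,float)+t; return np.array([f*q[0]/q[2]+float(c['cx']),f*q[1]/q[2]+float(c['cy'])])
E
python3 - <<'E'
import cv2
t=cv2.imread('pics/top0.png');s=cv2.imread('pics/scene0.png')
cv2.imwrite('pics/t_car.png',cv2.resize(t[115:245,215:375],None,fx=4.5,fy=4.5,interpolation=2))
cv2.imwrite('pics/t_cock.png',cv2.resize(t[225:325,115:215],None,fx=6,fy=6,interpolation=2))
cv2.imwrite('pics/s_car.png',cv2.resize(s[125:295,175:325],None,fx=3.5,fy=3.5,interpolation=2))
cv2.imwrite('pics/s_cock.png',cv2.resize(s[220:310,345:455],None,fx=6,fy=6,interpolation=2))
E
```

```text
(no output)
```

View pics/t_car.png

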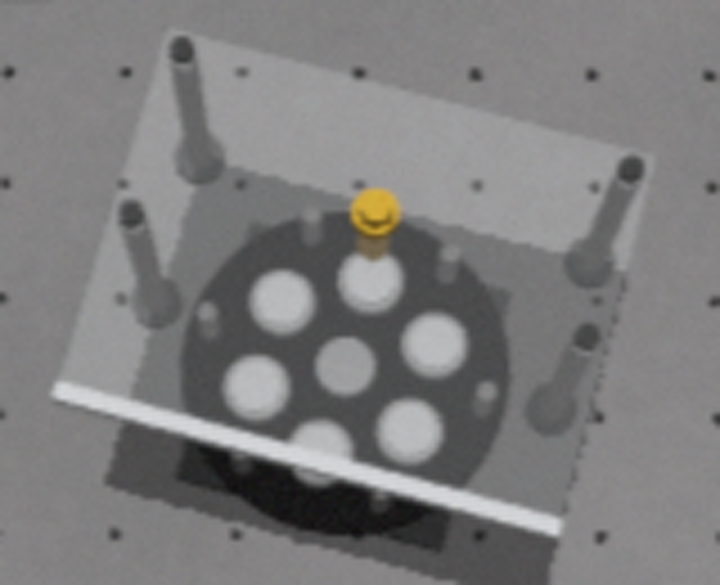

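View pics/t_cock.png

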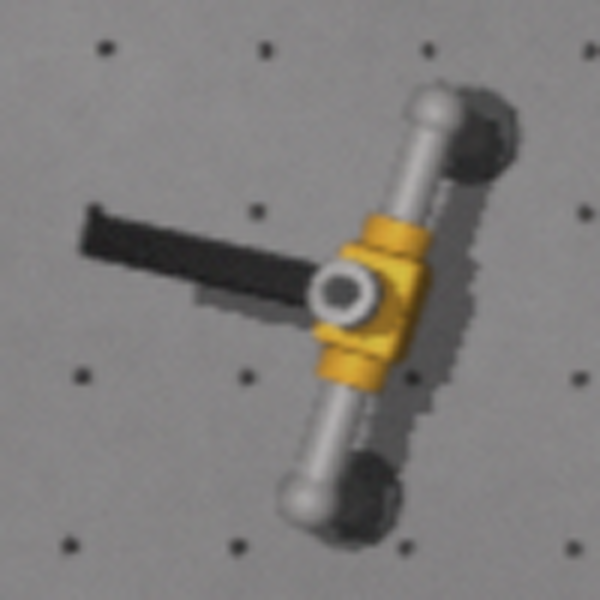

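View pics/s_car.png

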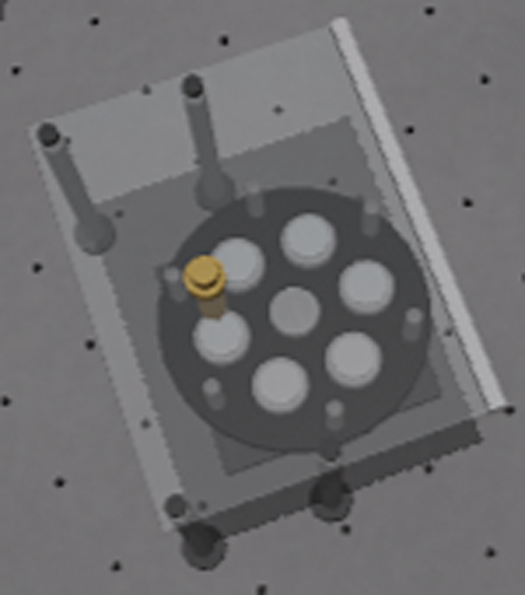

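View pics/s_cock.png

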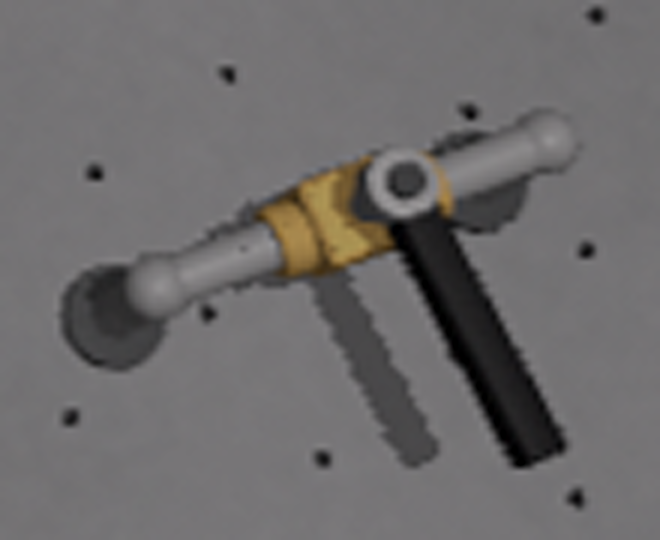

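```bash
cat > m.py <<'E'
from h import *
T=load('top0');S=load('scene0')
tc=lambda X,Y:(215+(X+.5)/4.5-.5,115+(Y+.5)/4.5-.5)
tk=lambda X,Y:(115+(X+.5)/6-.5,225+(Y+.5)/6-.5)
sc=lambda X,Y:(175+(X+.5)/3.5-.5,125+(Y+.5)/3.5-.5)
sk=lambda X,Y:(345+(X+.5)/6-.5,220+(Y+.5)/6-.5)
np.set_printoptions(precision=1,suppress=True)
def both(n,a,b,z):
    p,r=tri(ray(T,*a),ray(S,*b)); print(n,'tri',p,np.array(r),'top@z',onz(T,*a,z)[:2],'scene@z',onz(S,*b,z)[:2])
# lens far/hub
both('hub',tc(346,365),sc(295,310),56)
both('stripend1(+y)',tc(57,390),sc(492,405),197)
both('stripend2(-y)',tc(560,525),sc(341,22),197)
both('nozzle',tc(375,208),sc(205,272),205)
both('cockcap',tk(342,293),sk(405,181),155)
both('elbowfar',tk(436,107),sk(158,285),90)
both('elbownear',tk(308,497),sk(548,138),90)
both('tip',tk(87,234),sk(541,455),150)
# lenses
L=[((370,279),(221,336)),((435,344),(237,263)),((410,430),(308,239)),((257,386),(353,357)),((282,301),(279,384))]
for a,b in L: both('lens',tc(*a),sc(*b),65)
P=[((312,212),(210,384)),((449,252),(172,272)),((486,386),(255,192)),((208,310),(335,407)),((242,458),(413,315)),((380,493),(371,208))]
for a,b in P: both('pin',tc(*a),sc(*b),100)
E
python3 m.py
```

```text
hub tri [642.3   7.6  61.3] [0.8 0.8] top@z [644.    6.9] scene@z [641.1   6.9]
stripend1(+y) tri [598.5 162.8 193.7] [0.9 0.9] top@z [597.4 163.1] scene@z [599.6 162.4]
stripend2(-y) tri [ 524.2 -103.   197.3] [2.3 2.3] top@z [ 525.6 -105. ] scene@z [ 522.9 -101.1]
nozzle tri [695.3  -6.4 210. ] [0.6 0.6] top@z [697.1  -7. ] scene@z [694.4  -7.5]
cockcap tri [427.  299.8 150.4] [0.7 0.7] top@z [427.  298.1] scene@z [428.6 300.3]
elbowfar tri [510.4 276.3  93.9] [0.8 0.8] top@z [511.2 276.3] scene@z [508.9 277. ]
elbownear tri [346.2 322.4  92.8] [0.3 0.3] top@z [346.4 322.8] scene@z [344.8 322.9]
tip tri [451.3 405.8 144.2] [0.2 0.2] top@z [450.7 404.2] scene@z [453.4 404.8]
lens tri [695.9  -7.2  60.8] [0.3 0.3] top@z [695.   -7.3] scene@z [696.2  -5.8]
lens tri [655.7 -45.9  60.7] [0.6 0.6] top@z [655.  -46.2] scene@z [656. -44.]
lens tri [603.2 -30.9  60.4] [0.5 0.5] top@z [602.6 -31.1] scene@z [603.8 -29.1]
lens tri [629.1  60.5  62.6] [0.6 0.6] top@z [628.8  59.9] scene@z [629.2  61.5]
lens tri [682.4  45.7  59.8] [0.1 0.1] top@z [681.1  45.5] scene@z [682.9  46.9]
pin tri [725.1  27.8 103.3] [0.3 0.3] top@z [726.2  27.6] scene@z [724.7  27.2]
pin tri [701.3 -52.9 103.5] [0.2 0.2] top@z [702.2 -52.9] scene@z [701.1 -54.1]
pin tri [621.1 -72.2  97.3] [2.2 2.2] top@z [621.8 -73.8] scene@z [620.4 -69.3]
pin tri [665.8  88.9 100.3] [1.1 1.1] top@z [666.5  88. ] scene@z [665.2  89.7]
pin tri [581.1  66.9  89.1] [0.7 0.7] top@z [578.7  67.1] scene@z [583.8  68.6]
pin tri [559.7 -12.8  95.3] [0.3 0.3] top@z [558.7 -12.3] scene@z [561.  -11.7]
```

```bash
cat >> h.py <<'E'
from scipy.spatial.transform import Rotation as Ro
C=np.array([642.3,7.6,0]); PSI=np.radians(-15.4)
XB=np.array([np.cos(PSI),np.sin(PSI),0]); YB=np.array([-np.sin(PSI),np.cos(PSI),0])
def car(x,y,z): return C+XB*x+YB*y+np.array([0,0,z])
def quat(z,y): # tool z and y
    z=z/np.linalg.norm(z); y=y-z*(y@z); y/=np.linalg.norm(y)
    return Ro.from_matrix(np.c_[np.cross(y,z),y,z]).as_quat()
def qtilt(deg,mode):
    a=np.radians(deg); z=XB*np.sin(a)-np.array([0,0,1])*np.cos(a)
    y={'y+':YB,'y-':-YB,'t+':np.cross(z,YB),'t-':-np.cross(z,YB)}[mode]
    return quat(z,y)
E
python3 - <<'E'
from h import *
from station import ctrl,cams
np.set_printoptions(precision=2,suppress=True)
W=load('wrist0'); R,t,f=cam(W)
Rt=Ro.from_quat(ctrl.current_orientation()).as_matrix()
print('cam in tool',Rt.T@(-R.T@t-np.array(ctrl.current_ee_pos())),'axis',Rt.T@R.T[:,2])
print('tooly',Rt[:,1])
for a in(35,40):
  for m in('y+','y-','t+','t-'):
    q=qtilt(a,m)
    for p in [(-160,80,130),(-68,80,72),(-75,60,72),(-68,-30,72)]:
        s=ctrl.inverse_kinematics(list(car(*p)),list(q)); print(a,m,p,None if s is None else np.array(s))
print(ctrl.current_time_s())
E
```

```text
cam in tool [  76.73   -0.56 -181.01] axis [-0.3  -0.    0.95]
tooly [ 0.23  0.97 -0.  ]
35 y+ (-160, 80, 130) [-1.12  0.17  0.45  2.41  1.14  0.46 -0.4 ]
35 y+ (-68, 80, 72) [-0.72  0.39  0.23  2.29  1.5   0.34 -0.65]
35 y+ (-75, 60, 72) [-0.35  0.37 -0.18  2.3   1.57  0.48 -0.65]
35 y+ (-68, -30, 72) [-0.48  0.32  0.2   2.41  1.96  0.28 -0.92]
35 y- (-160, 80, 130) [-0.58  0.17 -0.14  2.38  1.2   0.56  2.69]
35 y- (-68, 80, 72) [-0.48  0.38 -0.05  2.27  1.51  0.44  2.52]
35 y- (-75, 60, 72) [-0.47  0.36 -0.04  2.31  1.57  0.43  2.47]
35 y- (-68, -30, 72) [-0.35  0.32  0.04  2.4   1.89  0.32  2.31]
35 t+ (-160, 80, 130) [-1.17  0.17  0.51  2.41  1.13  0.45 -1.97]
35 t+ (-68, 80, 72) [-0.57  0.38  0.05  2.28  1.51  0.41 -2.2 ]
35 t+ (-75, 60, 72) [-0.89  0.4   0.46  2.34  1.62  0.24 -2.34]
35 t+ (-68, -30, 72) [-0.44  0.32  0.15  2.41  1.93  0.29 -2.45]
35 t- (-160, 80, 130) [-0.88  0.16  0.18  2.4   1.17  0.51  1.14]
35 t- (-68, 80, 72) [-0.81  0.4   0.33  2.29  1.5   0.3   0.91]
35 t- (-75, 60, 72) [-0.79  0.38  0.34  2.33  1.59  0.29  0.84]
35 t- (-68, -30, 72) [-0.44  0.32  0.15 
[... 209 characters left out ...]
34 -1.17]
40 y+ (-68, -30, 72) None
40 y- (-160, 80, 130) [-0.63  0.19 -0.15  2.43  1.4   0.63  2.44]
40 y- (-68, 80, 72) [-0.52  0.4  -0.06  2.32  1.74  0.53  2.24]
40 y- (-75, 60, 72) [-0.51  0.38 -0.04  2.36  1.8   0.52  2.2 ]
40 y- (-68, -30, 72) None
40 t+ (-160, 80, 130) [ 0.28  0.41 -1.18  2.38  1.5   0.97 -2.26]
40 t+ (-68, 80, 72) [-0.97  0.45  0.48  2.35  1.89  0.32 -2.68]
40 t+ (-75, 60, 72) [-0.98  0.44  0.52  2.39  2.01  0.31 -2.79]
40 t+ (-68, -30, 72) None
40 t- (-160, 80, 130) [-0.61  0.19 -0.18  2.43  1.4   0.64  0.87]
40 t- (-68, 80, 72) [-0.82  0.42  0.29  2.34  1.81  0.4   0.56]
40 t- (-75, 60, 72) [-0.78  0.4   0.27  2.38  1.88  0.41  0.51]
40 t- (-68, -30, 72) None
0.15
```

```bash
python3 - <<'E'
from h import *
from station import ctrl,cams
np.set_printoptions(precision=2,suppress=True)
ctrl.clamp(40)
p=ctrl.current_ee_pos(); ctrl.line_to([p[0],p[1],260],feed=250); print(ctrl.current_time_s())
q=list(qtilt(35,'y+'))
ctrl.movep(list(car(-190,86,240)),q); print(ctrl.current_time_s(),ctrl.current_joint_pos())
print(ctrl.line_to(list(car(-150,86,110)),feed=150,stop_force=10),ctrl.current_time_s())
print(ctrl.line_to(list(car(-77,86,70)),feed=80,stop_force=6),ctrl.current_time_s(),ctrl.current_joint_pos(),ctrl.current_contact_force())
for n in ["scene","top","wrist"]:
    im,d=cams.get_image(n); cv2.imwrite(f"pics/{n}1.png",im[:,:,::-1])
print(ctrl.current_time_s())
E
python3 - <<'E'
import cv2
s=cv2.imread('pics/scene1.png');cv2.imwrite('pics/s1z.png',cv2.resize(s[100:320,170:400],None,fx=2.7,fy=2.7,interpolation=2))
E
```

```text
1.3333
3.4333 [-1.18 -0.1   0.36  2.32  0.85  0.8  -0.08]
False 4.4917
False 5.6833 [-0.97  0.43  0.5   2.31  1.5   0.23 -0.7 ] [ 0.29 -0.37  0.89]
5.8333
```

View pics/s1z.png

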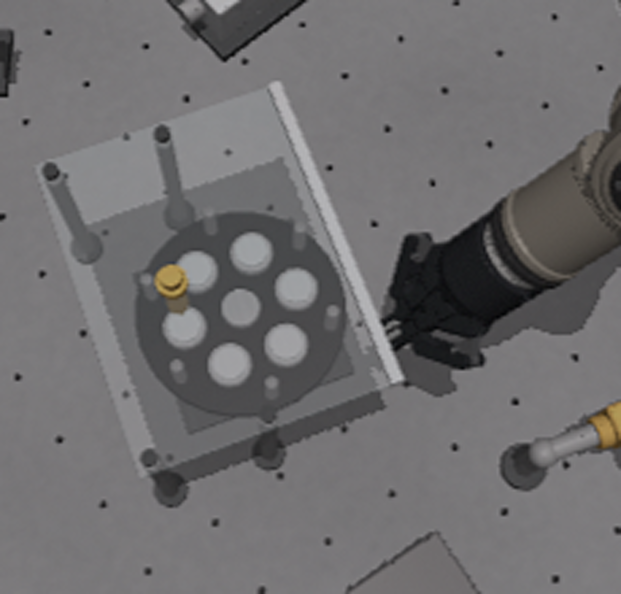

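View pics/wrist1.png

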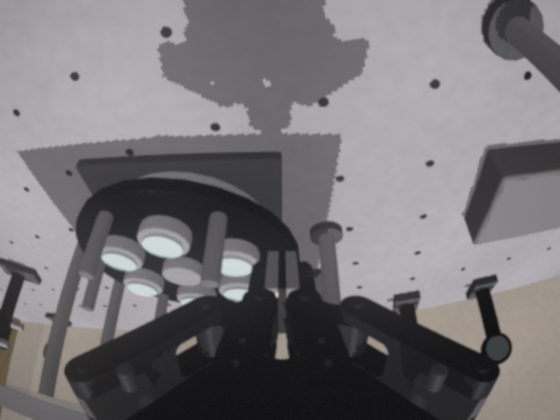

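The wrist view shows the closed fingers at (282,270). They sit on the +y side of the pin at (212,250) and are clear of it, and the cover is untouched. Next I push the pin.

Run:
```python
from h import *
from station import ctrl,cams
np.set_printoptions(precision=2,suppress=True)
for y,x in [(72,-77),(64,-77),(58,-77),(50,-79),(40,-82),(30,-83),(20,-84),(10,-84),(0,-84),(-8,-83)]:
    s=ctrl.line_to(list(car(x,y,70)),feed=60,stop_force=12)
    F=np.array(ctrl.current_contact_force()); print(y,s,ctrl.current_time_s(),'Fx',F@XB,'Fy',F@YB,F[2])
    if s: break
for n in ["scene","top","wrist"]:
    im,d=cams.get_image(n); cv2.imwrite(f"pics/{n}2.png",im[:,:,::-1])
s=cv2.imread('pics/scene2.png');cv2.imwrite('pics/s2z.png',cv2.resize(s[100:320,170:400],None,fx=2.7,fy=2.7,interpolation=2))
```

```text
72 False 6.2167 Fx 0.41161074097800404 Fy -0.05938782484504779 -0.4588576870225093
64 False 6.5 Fx 0.07077228300803098 Fy -0.25044788654330646 0.543252217824456
58 False 6.75 Fx -0.6189311264022294 Fy -0.5715524682590638 -0.19780115563521353
50 False 7.0333 Fx -0.757448175081022 Fy -0.3158288345385533 -0.3737019014476543
40 False 7.3583 Fx -0.35023080639430626 Fy -0.20495041278489884 0.6129324797918836
30 False 7.675 Fx 0.7607158393480352 Fy 0.24516960655162767 -0.08508895063694641
20 False 7.9917 Fx 0.20243010701068578 Fy -0.2477448910189436 0.4006710572083182
10 False 8.3083 Fx 0.4109419714128729 Fy 0.45228431129452645 0.9758641105748291
0 False 8.625 Fx -0.19107697227374143 Fy -0.8153509316482437 -0.8323622370762788
-8 False 8.9083 Fx 0.03076676436904854 Fy -0.43592555270177863 0.17353720214885476
```

View pics/s2z.png

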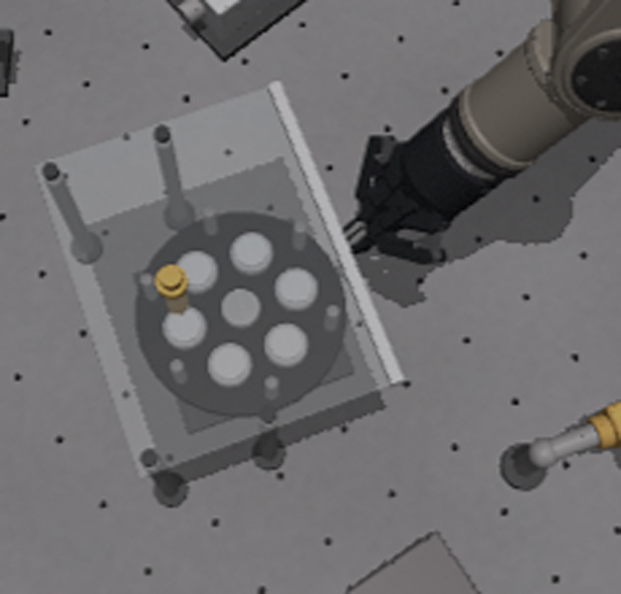

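View pics/wrist2.png

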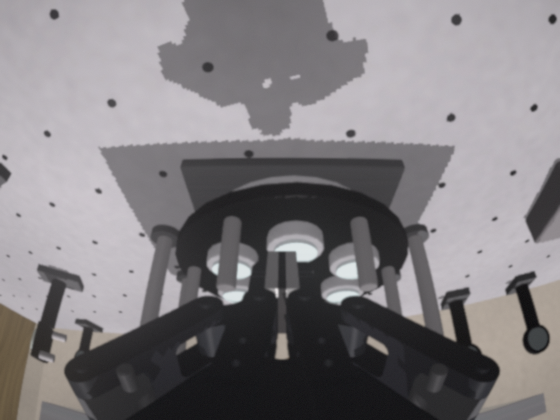

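The disc looks the same as before, but by symmetry a full station turn would look the same too, and the force readings were near zero. I need to tell these apart from where the fingers ran and from small changes in the pixels.

Run:
```python
from h import *
from station import ctrl,cams
np.set_printoptions(precision=2,suppress=True)
p=np.array(ctrl.current_ee_pos()); d=p-C; print('tcp car frame',d@XB,d@YB,d[2], Ro.from_quat(ctrl.current_orientation()).as_matrix()[:,2])
W=cams.camera_model('wrist')
R=cv2.Rodrigues(W['rvec'])[0];f=210/np.tan(np.radians(W['vfov']/2))
def fp(q):
    c=R@q+np.array(W['tvec']); th=np.arctan2(np.hypot(c[0],c[1]),c[2]); k=f*th/np.hypot(c[0],c[1]); return c[0]*k+W['cx'],c[1]*k+W['cy']
print('tcp px',fp(p))
for y in(42,-42): print('pin base/top px',fp(car(-74,y,50)),fp(car(-74,y,100)))
a=cv2.imread('pics/scene1.png').astype(int);b=cv2.imread('pics/scene2.png').astype(int)
D=abs(a-b).max(2)[165:260,210:300]
print('diff>12 in disc:',(D>12).sum(),'max',D.max())
z0=cv2.imread('pics/scene0.png').astype(int); D0=abs(a-z0).max(2)[165:260,210:300]; print('0v1',(D0>12).sum())
cv2.imwrite('pics/diff.png',np.hstack([cv2.resize(np.uint8(np.clip(D*6,0,255)),None,fx=4,fy=4),cv2.resize(np.uint8(np.clip(D0*6,0,255)),None,fx=4,fy=4)]))
w1=cv2.imread('pics/wrist1.png');w2=cv2.imread('pics/wrist2.png')
cv2.imwrite('pics/w2z.png',cv2.resize(w2[170:330,150:440],None,fx=2.7,fy=2.7,interpolation=2))
```

```text
tcp car frame -82.97315744951221 -7.49681456344108 70.01004797477538 [ 0.55 -0.15 -0.82]
tcp px (np.float64(282.77480466520706), np.float64(238.94166666380653))
pin base/top px (np.float64(355.97181146988567), np.float64(220.3514629622839)) (np.float64(365.9461486272641), np.float64(288.6310210010917))
pin base/top px (np.float64(231.09645461268462), np.float64(220.4249968415467)) (np.float64(224.09846000530865), np.float64(289.55763659901777))
diff>12 in disc: 43 max 102
0v1 0
```

View pics/diff.png

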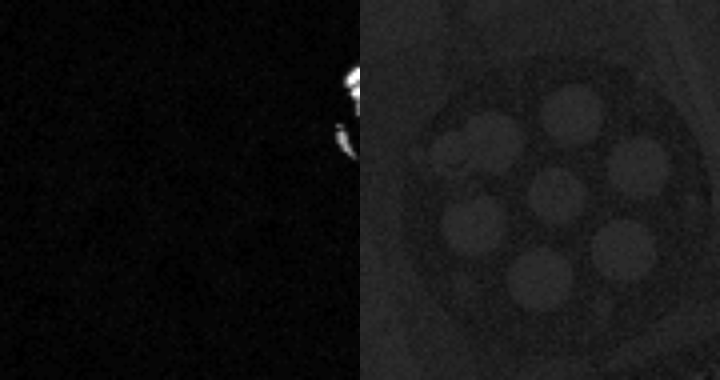

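View pics/w2z.png

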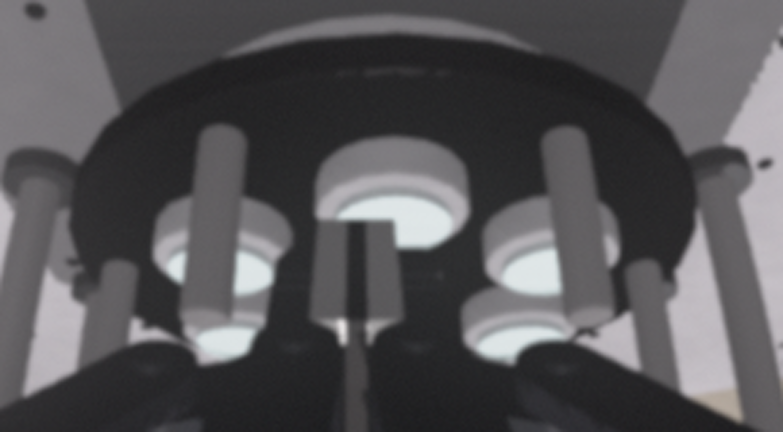

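The disc pixels show no change at all, yet the commanded path went through the pin. A gentle, reversible test will settle it: back the finger against the neighbouring pin at +42 by a few mm, well short of the crest, and see whether the disc moves.

Run:
```python
from h import *
from station import ctrl,cams
np.set_printoptions(precision=2,suppress=True)
print(ctrl.current_time_s(),ctrl.current_grip_width())
for y in (15,25,30,34):
    s=ctrl.line_to(list(car(-79,y,70)),feed=60,stop_force=8)
    F=np.mean([ctrl.current_contact_force() for _ in range(5)],0); print(y,s,ctrl.current_time_s(),'F',F@XB,F@YB,F[2])
for n in ["scene","wrist"]:
    im,d=cams.get_image(n); cv2.imwrite(f"pics/{n}3.png",im[:,:,::-1])
a=cv2.imread('pics/scene1.png').astype(int);b=cv2.imread('pics/scene3.png').astype(int)
D=abs(a-b).max(2)[165:260,210:300]; print((D>12).sum(),D.max())
w=cv2.imread('pics/wrist3.png');cv2.imwrite('pics/w3z.png',cv2.resize(w[170:330,150:440],None,fx=2.7,fy=2.7,interpolation=2))
```

```text
9.0583 -0.14559059777394928
15 False 9.6 F 0.39045985784855874 0.015938580741670847 1.2556522275562652
25 False 9.9167 F 0.9301263920261379 -0.8015622180787008 0.019496961151566787
30 False 10.1667 F -0.9742131569397505 -0.4844644232284403 -0.6153924889280803
34 False 10.4167 F -0.2830890850876466 -0.07057548527987138 0.3928406165659215
11 32
```

View pics/w3z.png

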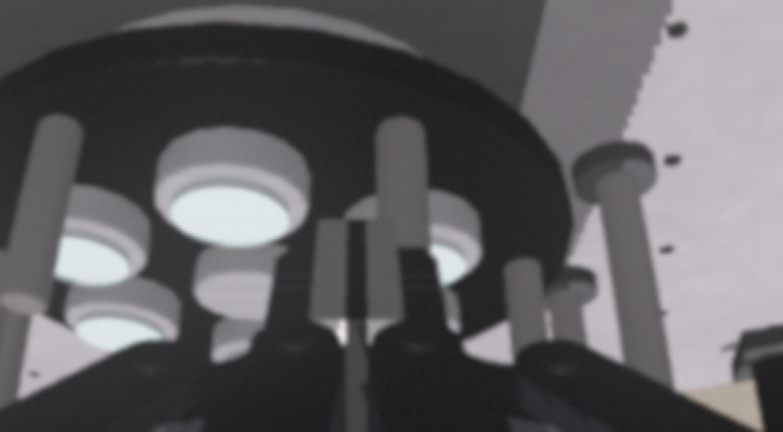

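The finger now overlaps the pin in the image at about (297,262), yet the disc has not moved. So the fingers are passing in front of the pins, on the robot side, and the disc never turned. I'll use the wrist depth to find the offset.

Run:
```python
from h import *
from station import ctrl,cams
np.set_printoptions(precision=1,suppress=True)
W=cams.camera_model('wrist'); im,d=cams.get_image('wrist'); p=np.array(ctrl.current_ee_pos()); Rt=Ro.from_quat(ctrl.current_orientation()).as_matrix()
np.savez('wrist3.npz',im=im,d=d,**{k:np.array(v) for k,v in W.items()})
def pt(u,v):
    o,r=ray(W,u,v,True); r=r/1.0
    R=cv2.Rodrigues(W['rvec'])[0]; zc=(R@r)[2]; return o+r*d[v,u]/zc
for n,(X,Y) in dict(padL_tip=(330,226),padR_tip=(383,226),padR_mid=(383,270),padRright=(395,260),padR_back=(420,265),pinR=(403,180),pinR2=(400,205),pinL=(58,180),lens=(230,215)).items():
    u,v=int(150+X/2.7),int(170+Y/2.7); q=pt(u,v); e=q-C
    print(n,(u,v),d[v,u],'car',np.array([e@XB,e@YB,e[2]]),'tool',Rt.T@(q-p))
for v in (240,245,248,250,252,254,256,260,270,280,290):
    q=pt(272,v);e=q-C; print(v,d[v,272],'tool',Rt.T@(q-p),'car',np.array([e@XB,e@YB,e[2]]))
```

```text
padL_tip (272, 253) 150.09596 car [-114.3   28.6   99.8] tool [ 11.8  -5.1 -44.7]
padR_tip (291, 253) 148.73787 car [-115.5   37.4  100.5] tool [ 12.4   3.7 -45.9]
padR_mid (291, 270) 133.43047 car [-124.6   37.   113.8] tool [ 12.1   3.3 -62. ]
padRright (296, 266) 137.30807 car [-122.1   39.2  110.7] tool [ 11.9   5.5 -58. ]
padR_back (305, 268) 143.13022 car [-116.2   43.5  108.7] tool [  8.3   9.8 -53.1]
pinR (299, 236) 197.17513 car [-79.3  43.6  68.1] tool [1.3 9.9 1.4]
pinR2 (298, 245) 194.21219 car [-78.5  42.9  74. ] tool [-2.7  9.2 -3. ]
pinL (171, 236) 198.27333 car [-78.  -37.4  68.1] tool [  0.2 -71.    2.1]
lens (235, 249) 217.27946 car [-56.9   1.5  64.4] tool [-14.9 -32.2  17.3]
240 235.58722 tool [-16.2  -7.7  36.1] car [-45.1  26.   49.6]
245 241.58333 tool [-22.1  -7.9  40.6] car [-37.6  25.8  49.4]
248 245.94136 tool [-26.1  -8.   43.9] car [-32.5  25.7  49. ]
250 246.54091 tool [-27.8  -8.   44. ] car [-31.   25.6  49.9]
252 149.58566 tool [ 12.4  -5.1 -45. ] car [-115.    28.6   99.7]
254 149.26506 tool [ 11.7  -5.1 -45.6] car [-114.8   28.6  100.6]
256 147.22058 tool [ 11.7  -5.  -47.7] car [-116.    28.7  102.4]
260 142.17462 tool [ 12.2  -4.9 -52.9] car [-119.4   28.8  106.3]
270 132.5926 tool [ 12.5  -4.6 -62.8] car [-125.3   29.1  114.2]
280 125.83259 tool [ 12.   -4.4 -70.1] car [-129.    29.3  120.5]
290 121.03637 tool [ 10.7  -4.3 -75.5] car [-131.1   29.4  125.7]
```

Run:
```python
from h import *
S=load('scene0');T=load('top0')
np.set_printoptions(precision=1,suppress=True)
for n,p in dict(tcp=car(-79,34,70),short=car(-79-45*.574,34,70+45*.819)).items(): print(n,proj(S,p),proj(T,p))
from station import ctrl,cams
im,d=cams.get_image('scene'); im2,d2=cams.get_image('top')
cv2.imwrite('pics/s4.png',cv2.resize(im[150:270,250:400,::-1],None,fx=5,fy=5,interpolation=2))
cv2.imwrite('pics/t4.png',cv2.resize(im2[160:290,220:360,::-1],None,fx=5,fy=4.5,interpolation=2))
print(ctrl.current_time_s())
```

```text
tcp [293.1 213.8] [270.9 219.8]
short [303.9 205.9] [267.7 226.8]
10.6667
```

View pics/s4.png

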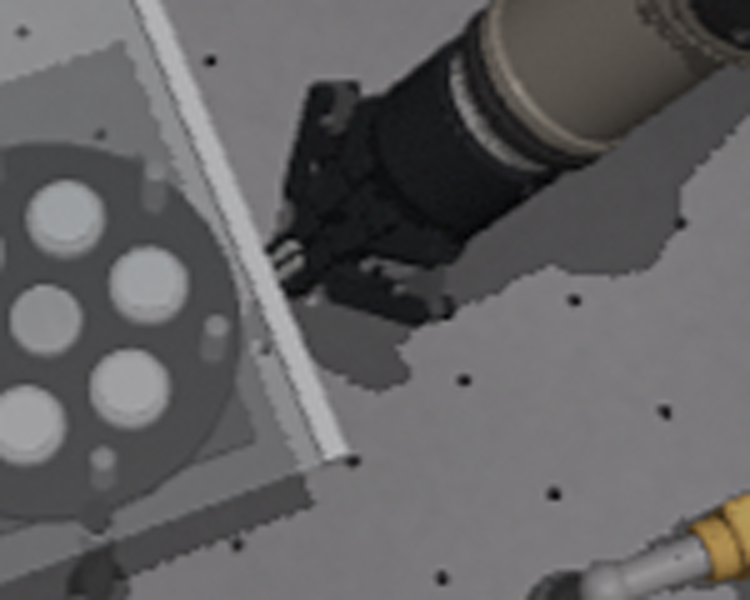

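View pics/t4.png

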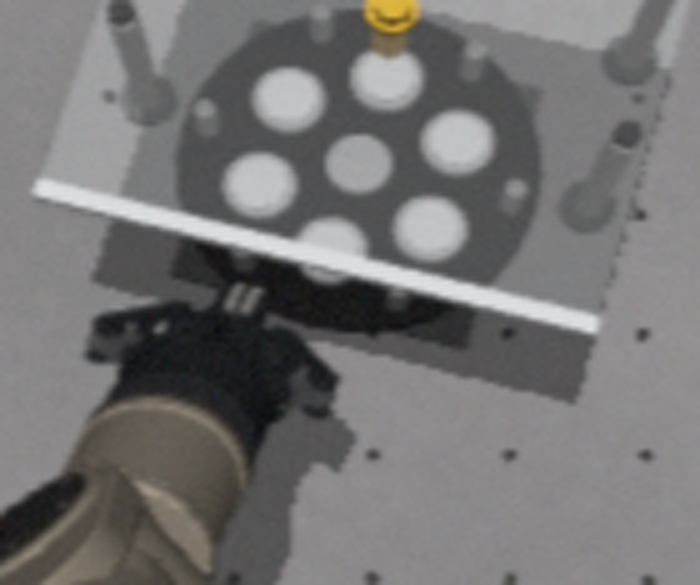

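Run:
```python
from h import *
from station import ctrl,cams
np.set_printoptions(precision=1,suppress=True)
p=np.array(ctrl.current_ee_pos()); Rt=Ro.from_quat(ctrl.current_orientation()).as_matrix()
print(ctrl.current_joint_pos(),p)
c=cams.camera_model('top'); im,d=cams.get_image('top')
o=None
for v in range(217,232):
    u=int(round(269-(v-223)*0.1)); o,r=ray(c,u,v); q=o+r*d[v,u]; e=q-C
    print((u,v),im[v,u],d[v,u],'car',np.array([e@XB,e@YB,e[2]]),'tool',Rt.T@(q-p))
```

```text
[-0.8  0.4  0.4  2.4  1.8  0.3 -0.9] [575.1  61.1  70. ]
(270, 217) [57 58 58] 1322.4517 car [-73.6  37.9  77. ] tool [-8.5  4.1 -2.7]
(270, 218) [50 50 50] 1335.722 car [-73.9  38.2  63.4] tool [-0.4  4.5  8.3]
(269, 219) [58 56 54] 1333.7596 car [-77.5  39.9  64.8] tool [1.7 6.2 5.1]
(269, 220) [38 37 38] 1346.816 car [-77.9  40.2  51.4] tool [ 9.7  6.5 15.8]
(269, 221) [27 22 29] 1347.4705 car [-80.3  39.6  50.2] tool [12.4  5.9 15.4]
(269, 222) [28 29 29] 1348.7471 car [-82.7  39.   48.4] tool [15.4  5.2 15.5]
(269, 223) [49 50 48] 1284.3763 car [-95.1  33.3 111.4] tool [-10.6  -0.5 -43.2]
(269, 224) [63 61 62] 1281.6829 car [-98.   32.4 113.5] tool [ -9.5  -1.4 -46.5]
(269, 225) [79 82 79] 1274.7274 car [-101.4   31.2  119.9] tool [-10.3  -2.6 -53.7]
(269, 226) [98 96 96] 1268.1439 car [-104.8   30.   125.9] tool [-10.9  -3.7 -60.6]
(269, 227) [107 106 106] 1265.6469 car [-107.5   29.2  127.8] tool [ -9.8  -4.6 -63.7]
(268, 228) [96 96 95] 1256.8478 car [-111.9   30.2  136. ] tool [-11.   -3.5 -72.9]
(268, 229) [72 74 73] 1249.8971 car [-115.2   29.   142.4] tool [-11.9  -4.7 -80.1]
(268, 230) [38 38 41] 1243.3539 car [-118.5   27.9  148.3] tool [-12.6  -5.9 -86.8]
(268, 231) [28 29 33] 1238.5397 car [-121.5   26.9  152.6] tool [-12.6  -6.9 -92. ]
```

Wrist and top depth agree: the real fingertips end 44 mm short of the reported TCP along the tool axis, with the lateral position correct. So the fingers passed above and in front of the pins, and the disc is still at station 0. I'll command 44 mm deeper and redo the push, checking after a partial push.

```bash
cat >> h.py <<'E'
TIP=44.
def cmd(tip,q): return list(np.asarray(tip,float)+TIP*Ro.from_quat(q).as_matrix()[:,2])
E
python3 - <<'E'
from h import *
from station import ctrl,cams
np.set_printoptions(precision=2,suppress=True)
q=list(qtilt(35,'y+'))
for y in (86,40,-10,-30): print(y,ctrl.inverse_kinematics(cmd(car(-77,y,70),q),q) is not None)
for t in [(-130,60,106),(-130,86,106),(-77,86,70)]:
    print(ctrl.line_to(cmd(car(*t),q),feed=90,stop_force=8),ctrl.current_time_s())
for y,x in [(66,-77),(58,-77),(52,-78),(47,-79)]:
    s=ctrl.line_to(cmd(car(x,y,70),q),feed=50,stop_force=12)
    F=np.mean([ctrl.current_contact_force() for _ in range(5)],0); print(y,s,ctrl.current_time_s(),'F',F@XB,F@YB,F[2])
    if s: break
for n in ["scene","wrist"]:
    im,d=cams.get_image(n); cv2.imwrite(f"pics/{n}5.png",im[:,:,::-1])
w=cv2.imread('pics/wrist5.png');cv2.imwrite('pics/w5z.png',cv2.resize(w[150:330,150:440],None,fx=2.7,fy=2.7,interpolation=2))
s=cv2.imread('pics/scene5.png');cv2.imwrite('pics/s5z.png',cv2.resize(s[100:320,170:400],None,fx=2.7,fy=2.7,interpolation=2))
E
```

```text
86 True
40 True
-10 True
-30 True
False 11.275
False 11.7167
False 12.575
66 False 13.125 F 0.2533057338741212 -0.12409647996550194 1.1453893184530415
58 False 13.4333 F -2.64460961226606 1.5314152210367376 0.426560273094048
52 False 13.7083 F -7.329291354123116 5.348114736838289 1.9546247267780004
47 False 13.9583 F -9.580110125536253 6.307622819026496 3.242176194209906
```

View pics/w5z.png

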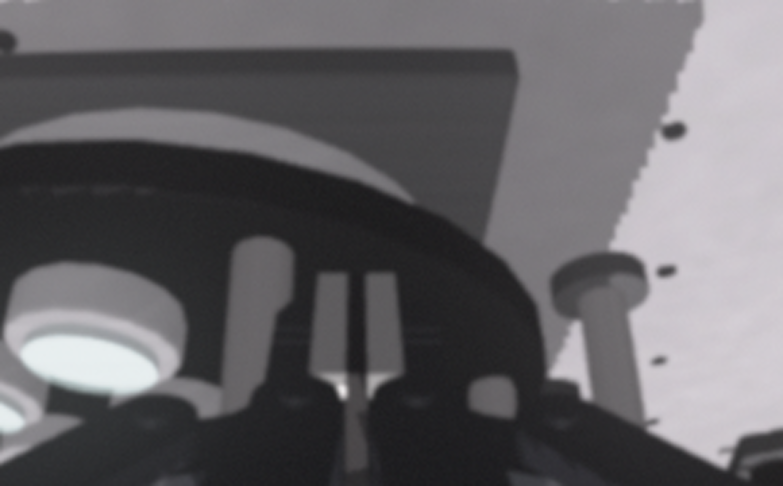

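View pics/s5z.png

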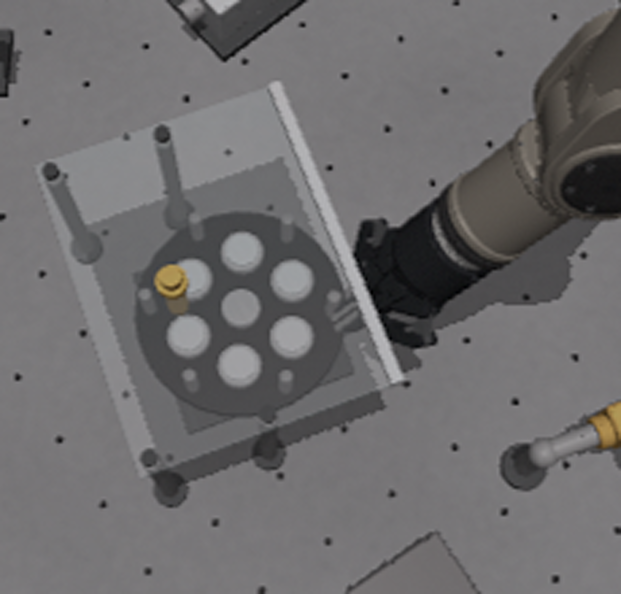

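The fingers now engage: the disc turned about 9 deg. However, the Fx of -9.6 N and the wrist view show that the black knuckle, not the pad, is bearing on the pin top. I'll back off, raise the tip about 8 mm so the pad takes the pin, and follow the arc.

Run:
```python
from h import *
from station import ctrl,cams
np.set_printoptions(precision=2,suppress=True)
q=list(qtilt(35,'y+'))
for t in [(-79,63,70),(-77,63,79)]:
    print(ctrl.line_to(cmd(car(*t),q),feed=80,stop_force=10),ctrl.current_time_s())
print(np.array(ctrl.current_contact_force()))
for b in [28,24,20]:
    b=np.radians(b); s=ctrl.line_to(cmd(car(-85*np.cos(b)-2,85*np.sin(b)+14,79),q),feed=50,stop_force=10)
    F=np.mean([ctrl.current_contact_force() for _ in range(5)],0); print(np.degrees(b),s,ctrl.current_time_s(),'F',F@XB,F@YB,F[2])
    if s: break
for n in ["scene","wrist"]:
    im,d=cams.get_image(n); cv2.imwrite(f"pics/{n}6.png",im[:,:,::-1])
w=cv2.imread('pics/wrist6.png');cv2.imwrite('pics/w6z.png',cv2.resize(w[150:330,150:440],None,fx=2.7,fy=2.7,interpolation=2))
```

```text
True 14.2667
False 14.5917
[-1.02  0.89 -0.39]
28.0 True 14.825 F -0.39960418453395535 0.0678642076083378 0.14484542679758894
```

View pics/w6z.png

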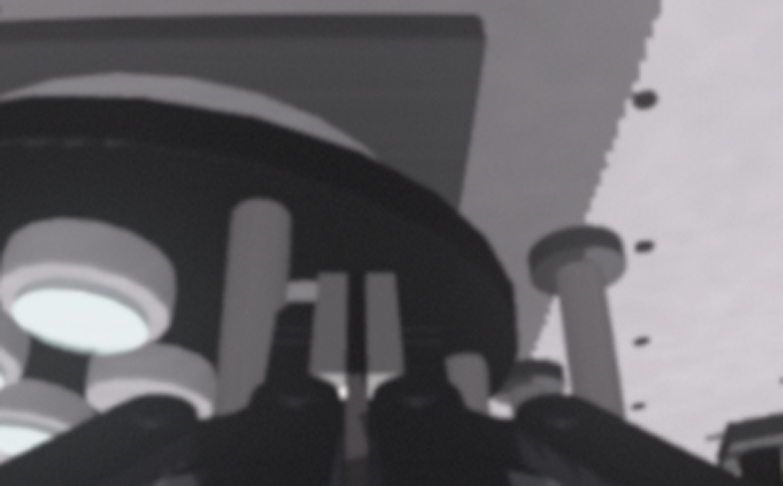

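The contact comes from the black finger back, which is ±15 mm wide about 14 mm behind the tip, not from the ±8 mm pad. The cover is well clear. I'll continue along the arc with that offset.

Run:
```python
from h import *
from station import ctrl,cams
np.set_printoptions(precision=2,suppress=True)
q=list(qtilt(35,'y+'))
for b in [26,20,14,8]:
    b=np.radians(b); s=ctrl.line_to(cmd(car(-85*np.cos(b)-1,85*np.sin(b)+20,79),q),feed=40,stop_force=14)
    F=np.mean([ctrl.current_contact_force() for _ in range(5)],0); print(np.degrees(b),s,ctrl.current_time_s(),'F',F@XB,F@YB,F[2])
    if s or np.linalg.norm(F)>18: break
for n in ["scene","wrist"]:
    im,d=cams.get_image(n); cv2.imwrite(f"pics/{n}7.png",im[:,:,::-1])
w=cv2.imread('pics/wrist7.png');w=cv2.resize(w[150:330,150:440],None,fx=2,fy=2,interpolation=2)
s=cv2.imread('pics/scene7.png');s=cv2.resize(s[140:320,200:300],None,fx=2,fy=2,interpolation=2)
cv2.imwrite('pics/c7.png',np.hstack([w,s]))
```

```text
26.0 False 15.175 F -0.8716607243100313 2.448251132411869 -1.177816657507156
20.0 False 15.55 F -4.234750677283665 3.328274398662682 -1.3783746216524049
14.0 False 15.925 F -4.994125554098718 4.201737793911203 -0.6679374275455316
8.0 False 16.3 F -3.6439966528446197 3.1811232012850694 0.03109356366748184
```

View pics/c7.png

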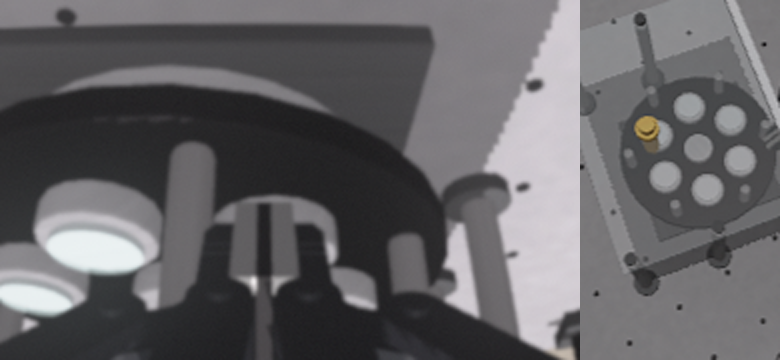

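The push is working: forces are about 5 N and the disc has turned roughly 22 deg. I'll carry on past the crest.

Run:
```python
from h import *
from station import ctrl,cams
np.set_printoptions(precision=2,suppress=True)
q=list(qtilt(35,'y+'))
for b in [2,-4,-10,-16,-20]:
    b=np.radians(b); s=ctrl.line_to(cmd(car(-85*np.cos(b)-1,85*np.sin(b)+20,79),q),feed=40,stop_force=14)
    F=np.mean([ctrl.current_contact_force() for _ in range(5)],0); print(np.degrees(b),s,ctrl.current_time_s(),'F',F@XB,F@YB,F[2])
    if s or np.linalg.norm(F)>18: break
for n in ["scene","wrist"]:
    im,d=cams.get_image(n); cv2.imwrite(f"pics/{n}8.png",im[:,:,::-1])
w=cv2.imread('pics/wrist8.png');w=cv2.resize(w[150:330,150:440],None,fx=2,fy=2,interpolation=2)
s=cv2.imread('pics/scene8.png');s=cv2.resize(s[140:320,200:300],None,fx=2,fy=2,interpolation=2)
cv2.imwrite('pics/c8.png',np.hstack([w,s]))
```

```text
2.0 False 16.775 F -0.47775293052959084 -1.1090290258863416 1.067251820665601
-4.0 False 17.15 F -0.3365994059172818 0.7702337467596658 -0.00022914764508664281
-10.0 False 17.525 F -1.0748834530367384 -0.42928800671448075 0.34377509416563884
-16.0 False 17.9 F 0.18649633917930436 0.5492069563511971 -0.3314223312465066
-20.0 False 18.2 F 0.9142552975889217 0.3363583972381244 0.25772984818269423
```

View pics/c8.png

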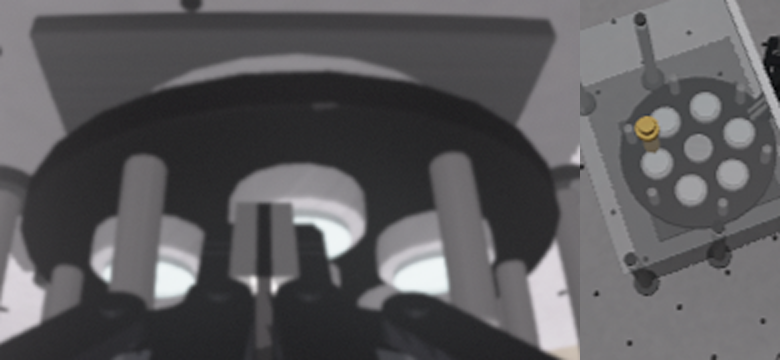

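The force dropped to zero at b=2 with the finger body still spanning y 8 to 38. A pin that had slipped back to +42 would be touching it, so the pin went ahead, over the crest. I'll withdraw and measure the disc angle.

Run:
```python
from h import *
from station import ctrl,cams
np.set_printoptions(precision=2,suppress=True)
q=list(qtilt(35,'y+'))
for t in [(-150,-9,112),(-200,-5,230)]:
    print(ctrl.line_to(cmd(car(*t),q),feed=150,stop_force=15),ctrl.current_time_s())
for n in ["scene","top"]:
    im,d=cams.get_image(n); cv2.imwrite(f"pics/{n}9.png",im[:,:,::-1])
for k in (0,2,7,8,9):
    S=load('scene0'); g=cv2.imread(f'pics/scene{k}.png',0)
    m=np.zeros_like(g); m[160:262,205:305]=(g[160:262,205:305]>140)*255
    n,l,st,ce=cv2.connectedComponentsWithStats(m)
    out=[]
    for i in range(1,n):
        if 60<st[i,4]<400:
            p=onz(S,*ce[i],65)-np.array([642,8.5,0]); e=np.array([p@XB,p@YB]); 
            if 45<np.hypot(*e)<65: out.append(np.degrees(np.arctan2(e[1],e[0])))
    o=np.array(out); print(k,np.sort(o), 'mod60', np.degrees(np.angle(np.mean(np.exp(1j*np.radians(o*6)))))/6)
a=cv2.imread('pics/scene0.png').astype(int);b=cv2.imread('pics/scene9.png').astype(int)
D=abs(a-b).max(2)[165:260,210:295]; print((D>12).sum(),D.max())
qd=list(quat(np.array([0,0,-1.]),YB))
st=np.array([427,299.7])
for th,off in [(77,45),(120,24),(164,24)]:
    h=np.radians(th); p=[*(st+80*np.array([np.cos(h),np.sin(h)])+off*np.array([np.sin(h),-np.cos(h)])),118]
    for z in(118,260):
        p[2]=z;s=ctrl.inverse_kinematics(cmd(p,qd),qd); print(th,p,None if s is None else np.array(s))
```

```text
Traceback (most recent call last):
station.PlanningError: the arm cannot follow that straight line within its joint ranges
```

```bash
cat > a.py <<'E'
from h import *
from station import ctrl,cams
np.set_printoptions(precision=2,suppress=True)
q=list(qtilt(35,'y+'))
for t in [(-110,-9,106),(-112,86,107),(-175,86,146),(-215,86,270)]:
    print(ctrl.line_to(cmd(car(*t),q),feed=150,stop_force=15),ctrl.current_time_s())
for n in ["scene","top"]:
    im,d=cams.get_image(n); cv2.imwrite(f"pics/{n}9.png",im[:,:,::-1])
for k in (0,2,7,8,9):
    S=load('scene0'); g=cv2.imread(f'pics/scene{k}.png',0)
    m=np.zeros_like(g); m[160:262,205:305]=(g[160:262,205:305]>140)*255
    n,l,st,ce=cv2.connectedComponentsWithStats(m)
    out=[]
    for i in range(1,n):
        if 60<st[i,4]<400:
            p=onz(S,*ce[i],65)-np.array([642,8.5,0]); e=np.array([p@XB,p@YB]); 
            if 45<np.hypot(*e)<65: out.append(np.degrees(np.arctan2(e[1],e[0])))
    o=np.array(out); print(k,np.sort(o), 'mod60', np.degrees(np.angle(np.mean(np.exp(1j*np.radians(o*6)))))/6)
a=cv2.imread('pics/scene0.png').astype(int);b=cv2.imread('pics/scene9.png').astype(int)
D=abs(a-b).max(2)[165:260,210:295]; print((D>12).sum(),D.max())
qd=list(quat(np.array([0,0,-1.]),YB))
st=np.array([427,299.7])
for th,off in [(77,45),(120,24),(164,24)]:
    h=np.radians(th); p=[*(st+80*np.array([np.cos(h),np.sin(h)])+off*np.array([np.sin(h),-np.cos(h)])),118]
    for z in(118,260):
        p[2]=z;s=ctrl.inverse_kinematics(cmd(p,qd),qd); print(th,p,None if s is None else np.array(s))
E
python3 a.py
```

```text
False 18.7167
False 19.5
False 20.1417
False 21.1583
0 [-179.68 -119.49  -55.92   -0.16   59.02  119.9 ] mod60 0.5995505492430188
2 [-120.05  -53.75    1.4    59.59  118.98  178.84] mod60 0.7913054301927555
7 [-158.18  -96.84   22.6    81.87  141.02] mod60 22.093383165974085
8 [-179.9  -119.32  -53.51    2.25   60.96  119.74] mod60 1.673890516836055
9 [-179.9  -119.16  -53.62    2.25   60.96  119.68] mod60 1.6714226896874427
344 45
77 [np.float64(488.84273726284476), np.float64(367.5268077373449), 118] [-0.9   0.51  0.21  1.83 -0.14  0.82  0.68]
77 [np.float64(488.84273726284476), np.float64(367.5268077373449), 260] [-1.07  0.37  0.43  1.71 -0.17  1.1   0.71]
120 [np.float64(407.7846096908265), np.float64(380.9820323027551), 118] [-1.04  0.44  0.23  1.95 -0.14  0.76  0.57]
120 [np.float64(407.7846096908265), np.float64(380.9820323027551), 260] [-1.16  0.27  0.36  1.83 -0.11  1.06  0.54]
164 [np.float64(356.71436086454247), np.float64(344.82126916787956), 118] [-1.1   0.35  0.25  2.1  -0.13  0.71  0.54]
164 [np.float64(356.71436086454247), np.float64(344.82126916787956), 260] [-1.19  0.15  0.34  1.96 -0.06  1.03  0.47]
```

View pics/scene9.png

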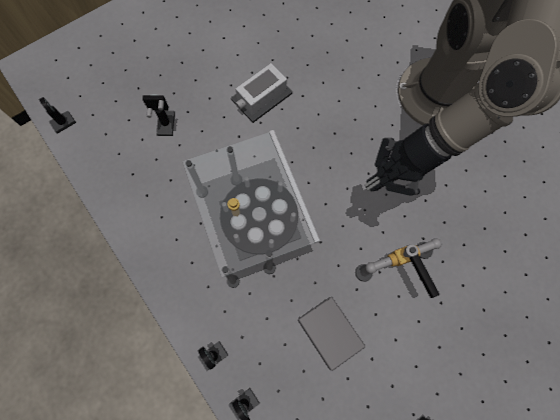

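Image 7 put the disc at 22.1 deg, exactly where the commanded arc should have it. The load was already falling toward the crest and never came back. The disc now rests at +1.1 deg mod 60 relative to the start (0.019 rad), so the pin was carried over one station. Now the cock: stem (427,300), handle at about 77 deg, fully open at 164 deg.

```bash
cat > b.py <<'E'
from h import *
from station import ctrl,cams
np.set_printoptions(precision=2,suppress=True)
qd=list(quat(np.array([0,0,-1.]),YB)); st=np.array([427,299.7])
def fp(th,off,z,r=80):
    h=np.radians(th); return cmd([*(st+r*np.array([np.cos(h),np.sin(h)])+off*np.array([np.sin(h),-np.cos(h)])),z],qd)
E
python3 - <<'E'
from b import *
ctrl.movep(fp(77,50,250),qd); print(ctrl.current_time_s())
print(ctrl.line_to(fp(77,50,118),feed=150,stop_force=10),ctrl.current_time_s())
for n in ["scene","wrist"]:
    im,d=cams.get_image(n); cv2.imwrite(f"pics/{n}10.png",im[:,:,::-1])
for th in (77,90):
    s=ctrl.line_to(fp(th,24,118),feed=80,stop_force=12)
    F=np.mean([ctrl.current_contact_force() for _ in range(5)],0); print(th,s,ctrl.current_time_s(),F)
    if s:break
im,d=cams.get_image('scene'); cv2.imwrite(f"pics/scene11.png",im[:,:,::-1])
a=[cv2.resize(cv2.imread(f'pics/scene{k}.png')[190:340,320:460],None,fx=2.7,fy=2.7) for k in(10,11)]
cv2.imwrite('pics/c11.png',np.hstack(a))
E
```

```text
22.2083
False 23.2417
77 False 23.8167 [0.65 0.55 0.82]
90 False 24.2 [ 0.55 -1.53  0.38]
```

View pics/c11.png

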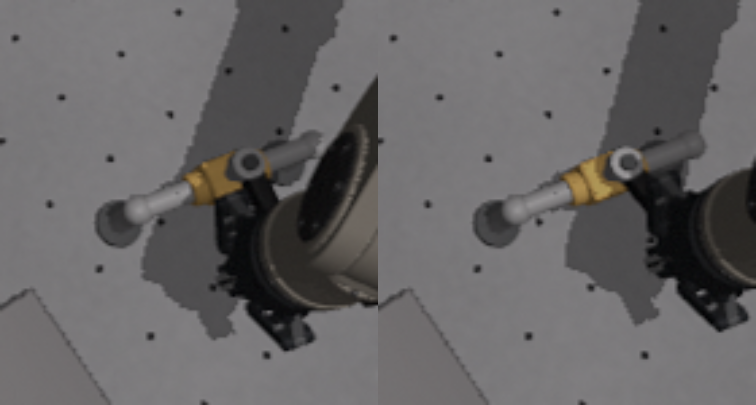

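The handle has swung with the finger by about 10-15 deg (right panel). I'll carry on to the stop.

Run:
```python
from b import *
for th in [100,110,120,130,140,148,156,162,167,172,177]:
    s=ctrl.line_to(fp(th,22,118),feed=70,stop_force=10)
    F=np.mean([ctrl.current_contact_force() for _ in range(5)],0); print(th,s,ctrl.current_time_s(),F)
    if s or np.linalg.norm(F)>12:break
for n in ["scene","top","wrist"]:
    im,d=cams.get_image(n); cv2.imwrite(f"pics/{n}12.png",im[:,:,::-1])
a=[cv2.resize(cv2.imread(f'pics/{n}12.png')[r:r+150,c:c+140],None,fx=2.7,fy=2.7) for n,r,c in(('scene',190,340),('top',210,110))]
cv2.imwrite('pics/c12.png',np.hstack(a))
```

```text
100 False 24.6333 [ 0.2  -0.52 -0.43]
110 False 24.9917 [-0.27 -0.17 -0.06]
120 False 25.35 [ 0.65  0.27 -0.17]
130 False 25.7083 [ 0.01 -0.11  0.09]
140 False 26.0667 [0.3  0.45 0.52]
148 False 26.3833 [0.19 0.85 0.59]
156 False 26.7 [ 0.06  0.72 -0.09]
162 False 26.975 [ 0.45 -0.02  0.38]
167 False 27.225 [  9.45  15.11 -11.97]
```

View pics/c12.png

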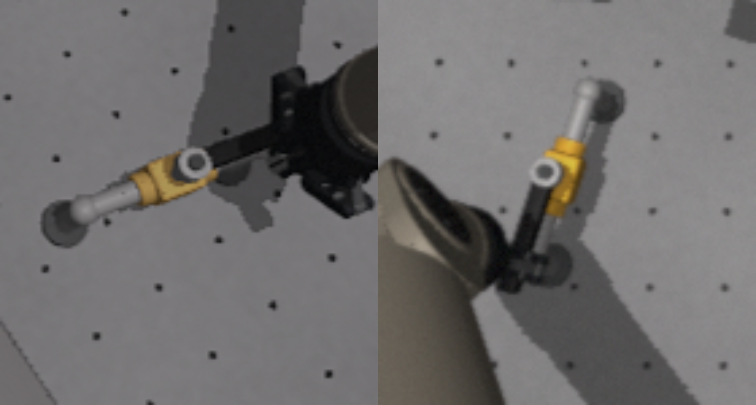

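The handle lies along the pipe and the force jumped at the expected angle, about 164 deg, so it is against its stop. I'll withdraw and check.

Run:
```python
from b import *
ctrl.line_to(fp(160,45,118),feed=60); 
ctrl.line_to(fp(160,45,250),feed=200)
p=np.array([300,520,300.]); ctrl.movep(cmd(p,qd),qd); print(ctrl.current_time_s(),ctrl.current_contact_force())
T=load('top0');S=load('scene0')
for n in ["scene","top"]:
    im,d=cams.get_image(n); cv2.imwrite(f"pics/{n}13.png",im[:,:,::-1])
a=[cv2.resize(cv2.imread(f'pics/{n}13.png')[r:r+150,c:c+140],None,fx=2.7,fy=2.7,interpolation=2) for n,r,c in(('scene',190,340),('top',210,110))]
cv2.imwrite('pics/c13.png',np.hstack(a))
# handle: dark pixels in ring about stem at z=150, both cameras
for n,c in(('scene',S),('top',T)):
    g=cv2.imread(f'pics/{n}13.png',0); pts=[]
    for v in range(420):
        for u in range(560):
            if g[v,u]<48:
                q=onz(c,u,v,150)[:2]-st
                if 30<np.hypot(*q)<100: pts.append(q)
    pts=np.array(pts); m=pts.mean(0); w,V=np.linalg.eigh(np.cov(pts.T)); e=V[:,1]; e=e*np.sign(e@m)
    print(n,len(pts),'mean ang',np.degrees(np.arctan2(m[1],m[0])),'axis ang',np.degrees(np.arctan2(e[1],e[0])))
for n in('scene','top'):
    a=cv2.imread(f'pics/{n}0.png').astype(int);b=cv2.imread(f'pics/{n}13.png').astype(int);D=(abs(a-b).max(2)>40)
    cv2.imwrite(f'pics/d{n}.png',np.uint8(D*255))
```

```text
29.6083 [ 0.24 -0.07  0.1 ]
scene 260 mean ang 162.32463162717906 axis ang 164.68632779575174
top 274 mean ang -179.13208887303688 axis ang 156.10891746513644
```

View pics/c13.png

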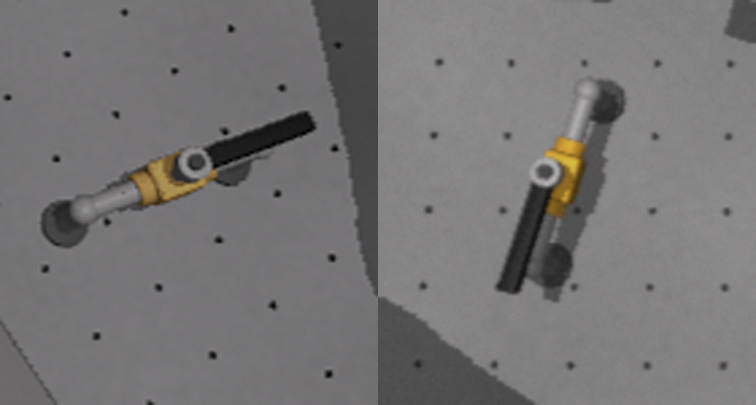

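View pics/dscene.png

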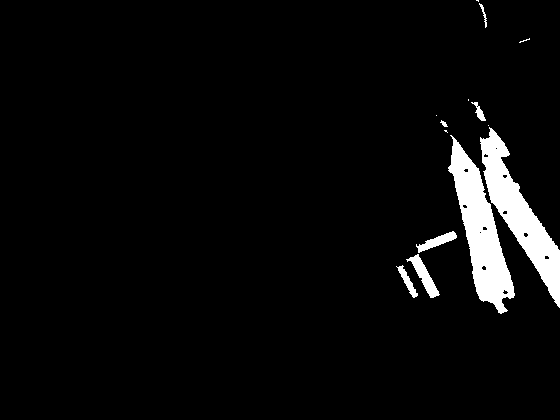

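View pics/scene13.png

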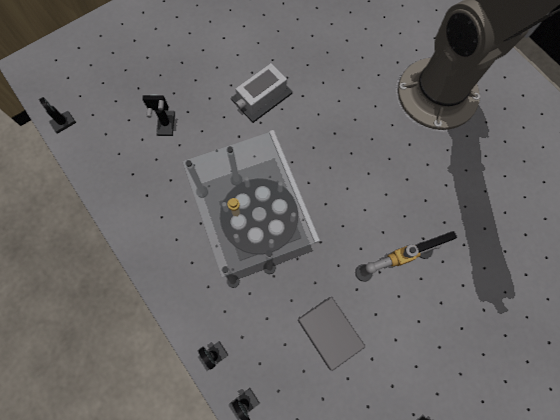

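Checks before handing in:
- **Handle:** 164.7 deg in the clean scene view, against a pipe direction of 164.3 deg.
- **Bystanders:** the scene difference image shows only the handle, the handle's shadow, and the arm with its shadow. The cover, mirror mount and lens case have not moved.

Handing in.

Run:
```python
from station import ctrl,order
order.close_job(); print(ctrl.current_time_s())
```

```text
the job is handed in; nothing more can be done
the job is handed in; nothing more can be done
```

I turned the lens carousel one station anticlockwise, then opened the purge cock against its stop, and handed the job in at about 29.7 s of the 51 s. The one-station turn is inferred rather than seen directly.

**Carousel**
- **First sweep missed:** the real fingertips end 44 mm short of the reported TCP (wrist and top depth agree). The fingers passed above and in front of the pins, and the disc did not move.
- **Second push:** I corrected for this, but an early contact bore on the pin with the finger's knuckle, so I backed off before the crest and pushed again.
- **Final push:** at the last check before the crest the disc stood at 22.1 deg, as commanded. The force then fell to zero at the crest, and the disc rests 1.1 deg (0.02 rad) from its starting angle, mod 60 deg.
- **What is not proven:** the six holders look alike, so pictures cannot tell one station from none. The one-station turn rests on the tracked push, the force record and the new rest angle.

**Cock**
- I swung the handle until the force jumped at the stop.
- The handle then measured 164.7 deg in the scene view, with the pipe at 164.3 deg.
- The automatic fit in the top view disagreed (156 deg). I judged it spoiled by dark pixels from the riser and shadow, since the handle looks parallel to the pipe there.

**Rest of the scene**
- I saw no sign of touching the cover.
- The scene difference image shows no change at the cover, mirror mount or lens case.
- The arm was clear of everything at the end, with the contact-force reading near zero.

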